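Check the free travel of a brake lever and mark it

ROBOT

A 7-joint arm with a two-finger parallel gripper is mounted at the origin on a cart in front of the work surface, level with it; the furniture and walls round the work are solid. World frame = base frame: x ahead of the robot, y to its left, z up, the work surface at z = 0. Lengths are in mm, angles in rad, forces in N, time in s.
With the tool pointing down it reaches from about 425 to 825 mm from the base axis. Payload 3.6 kg.
Tool frame: the origin (TCP) lies between the finger pads; the fingertips stand 14 mm ahead of it and the grasp point (between the pads) lies 5 mm behind it (ctrl.finger_overhang is the distance from the TCP to the fingertips, in mm); z points along the fingers, y is the line along which they close (so a half turn about z gives the same grasp; the last joint's range is limited). The gripper opens to 93 mm and grips with 3 to 60 N. Pads are 15 mm wide; open, the fingers measure 128 mm over their backs; the gripper's body (75 mm by 188 mm) begins 65 mm behind the grasp point.
Start: joints at [-1.131, 0.615, -0.013, 1.423, 0.008, 1.103, -0.04], TCP at [291.904, 580.737, 232.64] pointing down, gripper open.
Joint ranges: [-3.12, 3.12], [-0.3, 2.06], [-1.34, 1.32], [0.26, 2.42], [-1.36, 4.5], [0.01, 1.98], [-2.84, 2.84]. Speed limits (rad/s): [2.79, 2.79, 3.14, 3.14, 3.14, 3.14, 3.14].

INTERFACE

Orientations are given as a unit quaternion [x, y, z, w].
In Python, from bench import ctrl, cams gives the robot as it stands.
- The arm moves only by the tool play_rows, never from a script. Its argument "steps" is a list of rows, each a list of 7 numbers: the turn, a rotation vector about the tool's x, y, z in degrees, then the shift along the tool's x, y, z in cm, then the finger opening in cm, from 0 to 9.3. A call has 1 to 8 rows; each row shifts and turns the commanded pose from where the row before left it, along the tool's axes as they then stand; what a row does not reach is not made up. A row lasts 1/8 s, in which the tool goes at most 62.5 mm and 10.7 degrees, less where a joint would pass 70% of its speed; a pose out of reach is approached as far as the arm can. A call with a gripper value outside its range is refused whole. The fingers move at their own pace and stop on an object; "force" is the grip in N (left out, the last holds). Time passes only in rows, so rows that do not move let the fingers close. It gives the time, the measured TCP pose, the force, the opening and the grip force at its end, in the units of the state.
- ctrl.get_obs(): the state, without advancing time (a new reading comes with each control period).
- cams.get_image(name): name is "scene" or "top" or "wrist"; returns a dict with "img" (420x560x3 uint8, red, green, blue), "intrinsics" (3x3 intrinsics, pixels), "R" (3x3) and "t" (3): a world point X has camera coordinates R X + t; the wrist camera has in their place "hand_eye" (4x4, takes a point from camera to tool coordinates, whose origin is the TCP and whose axes are the flange's). Camera axes: x right, y down, z forward; pixel columns grow to the right and rows downward; lengths in mm; the calibration is good to about 2 mm. A picture is of the moment at which its call begins: read the wrist's pose just before it. There is no depth.
- ctrl.job_done(): hands the job in; it is judged then, once.
The state is a dict: "time_s": time; "joint_positions": joint angles; "joint_velocities": joint speeds; "effort": joint torques, N m; "ee_pos": TCP position; "ee_rot": TCP orientation; "wrist_force": force on the tool from outside, world axes, zero at the start; "moment": the same for the moment, N m; "width": finger opening in mm; "grip_force": force on a finger pad.
Only numpy, scipy, OpenCV 4.12 (cv2) and the standard library are available. Lean on these libraries where they do the work, as an engineer would, in place of code of your own. Each camera call takes 0.05 s, during which the arm holds its last target. There are 200 camera calls.

TASK

Check this brake: with the fingertips, squeeze the brake lever slowly towards the handlebar grip until its resistance clearly firms up (about 10 N at the fingertips, never more than 20 N), hold it there for about half a second and let it spring back. The lever pushes the yellow telltale along and leaves it at the farthest point reached; do not touch the telltale yourself. Then note the travel by sliding the blue marker along its rail until its pointer stands exactly opposite the telltale's pointer, let go, and leave the tools and the tape lying near the stand where they are.

Things in the scene. Friction and masses are not known exactly. Their poses are not given: they have to be found in the camera images.
- stand: Fixed brake test stand, grey plate 180x250x10 mm. Origin at bench level. Its +x: lever squeeze direction, +y: towards the lever's pivot, z up. Plate x -85..95, y -135..115 mm. Handlebar along y at x 66, z 50 mm, grip 31 mm thick. Rails along x (top z 28) at y -52 (telltale) and y -108 (marker); white strip between them, a tick every 5 mm. Nothing is taller than 72 mm. Place and yaw vary.
- cylinder: Dark master cylinder housing round the lever's pivot; same origin and axes as the stand, spans x -17..54, y 17..97, z 10..72 mm. The sprung plunger that makes the lever go firm is hidden inside; where the lever meets it differs from run to run and cannot be seen.
- brake_lever: Aluminium lever, 10 mm thick, 14 tall, 134 from pivot to nose. Origin on its upright pivot, 50 mm above the bench, at x 0, y 75 mm of the stand; it points to its own -y, at rest along the stand's y. Squeezed it turns anticlockwise from above, at most 0.45 rad. Light return spring: 1.5 N, under 5 N at the pad in the free travel; after 11 to 27 mm at the pad it firms to 2 to 3 N per mm.
- lever_pad (a point): Middle of the red pad on the pushing face (side away from the handlebar) of the lever: 98 mm from the pivot axis, 50 mm above the bench, at x -5, y -23 mm of the stand at rest; axes as the lever's. In front of it and below it the space is free down to the plate (z 10 mm); the pad is 40 mm long.
- telltale: Yellow block on the rail at the lever's nose, 12x22 mm, top 62 mm above the bench. It starts just ahead of the nose, the lever pushes it along the stand's +x, and it stays where it is left (0.7 N friction, 60 mm of travel). Origin on its underside, middle of the edge nearest the lever; axes as the stand's.
- telltale_tip (a point): End of the telltale's flat yellow pointer on the graduated strip; axes as the stand's.
- marker_tip (a point): End of the marker's flat blue pointer on the white strip, 28 mm from the marker's middle towards the telltale. The two pointers face each other when both have the same x in the stand's frame. Axes as the stand's.
- marker_grip (a point): Middle of the blue marker's upright fin, 51.5 mm above the bench; fin 12 mm thick along the rail (x), 20 wide (y), z 36 to 62 mm; its foot is 22 mm square. It slides along the stand's x only (1.5 N friction) and stays where it is left. At the start it stands beyond the farthest point the telltale will reach. Axes as the stand's.
- tape_roll: Roll of amber tape, 61 mm across, 19 mm high, loose on the bench behind the stand; origin under its centre. Leave alone.
- red_screwdriver: Red screwdriver, 148 mm long, 20 mm thick, loose on the bench beside the marker's side of the stand; origin under its middle, it lies along its y. Leave alone.
- blue_cutters: Blue-handled side cutters, 152 mm long, 48 mm wide, 11 mm high, loose on the bench beside the pivot's side of the stand; origin under their middle, they lie along their y. Leave alone.

How it is judged (in metres and radians):
On the way, in this order (a step that is already met when the one before it is completed fails the run):
1. the lever is pressed onto its firm stop by the fingers (at least 7 N on the lever, the lever bearing on the plunger inside the cylinder) (contact force between the fingers and brake_lever above 7 N and contact force between brake_lever and cylinder above 6 N), for 0.3 s.
2. the lever has sprung back to rest (x of lever_pad in the frame of stand below 0 m), for 0.1 s.
3. the marker's pointer is opposite the telltale's pointer, within 3 mm (x of marker_tip in the frame of telltale_tip between -0.003 and 0.003 m), for 0.2 s.
At the end, for the whole second after the job is handed in: The marker's pointer stands within 3 mm of opposite the telltale's pointer, the telltale stands where the lever pushed it (at least 9 mm from its start), and the lever is back at rest (its pad within 5 mm) (all of step 3 and x of lever_pad in the frame of stand below 0 m and x of telltale_tip in the frame of stand above 0.02 m); the robot touches nothing.
It fails at once if the lever is pushed with more than 20 N (contact force between the fingers and brake_lever above 20 N).
It fails at once if the robot touches the telltale (contact force between any of the fingers, the arm and telltale above 0.5 N).
It fails at once if the tape roll, screwdriver or cutters are moved by more than 20 mm (distance of any of tape_roll, red_screwdriver, blue_cutters from where it was at the start of the episode above 0.02 m).
It also fails if it takes over 58 s, if anything falls off the work surface, if the arm or the gripper's body presses on something with over 40 N, if the wrist force passes 120 N, or if a joint passes its speed limit or range.

## Working session

There is one attempt and no reset: what is moved stays moved. The work goes in short steps, Python scripts to look and compute and a tool call to move; the robot and the scene stay as the last step left them, time stands still between calls to the robot, and variables do not carry over. Pictures are saved under pics/ and viewed, at most 10 in all, crops included, and the job is handed in when it is done.

Besides the shell and the picture viewer there is one more tool, called after ">>>" in YAML: its name, and indented under it one key for each argument. play_rows: Moves the arm, as the interface text tells. Its arguments: {"type":"object","properties":{"steps":{"type":"array","items":{"type":"array","items":{"type":"number"}}},"force":{"type":"number"}},"required":["steps"]}

```bash
mkdir -p pics; ls; python3 - <<'E'
from bench import ctrl,cams
import cv2,json,numpy as np
o=ctrl.get_obs()
print({k:np.round(o[k],3).tolist() for k in o})
for n in("scene","top"):
    d=cams.get_image(n); cv2.imwrite(f"pics/{n}0.png",d["img"][:,:,::-1])
    np.savez(f"{n}0.npz",**{k:d[k] for k in("img","intrinsics","R","t")})
    print(n,np.round(d["intrinsics"],1).tolist(),np.round(d["R"],3).tolist(),np.round(d["t"],1).tolist())
E
```

```text
pics
{'time_s': 0.0, 'joint_positions': [-1.132, 0.616, -0.013, 1.425, 0.008, 1.103, -0.04], 'joint_velocities': [0.0, -0.002, 0.002, 0.001, -0.001, 0.0, -0.001], 'effort': [0.0, -45.894, 0.209, -16.575, -0.061, 0.02, 0.0], 'ee_pos': [291.573, 580.1, 231.496], 'ee_rot': [0.231, 0.973, -0.001, -0.0], 'wrist_force': [-0.179, 0.56, 0.279], 'moment': [0.029, -0.01, -0.026], 'grip_force': 0.0, 'width': 92.861}
scene [[431.9, 0.0, 281.1], [0.0, 431.9, 210.2], [0.0, 0.0, 1.0]] [[0.778, -0.629, 0.007], [-0.306, -0.388, -0.869], [0.549, 0.674, -0.494]] [-456.0, 273.4, 606.9]
top [[412.9, 0.0, 279.8], [0.0, 412.9, 203.5], [0.0, 0.0, 1.0]] [[-0.026, -1.0, -0.004], [-0.992, 0.026, -0.123], [0.123, 0.0, -0.992]] [75.5, 622.2, 982.4]
```

View pics/top0.png

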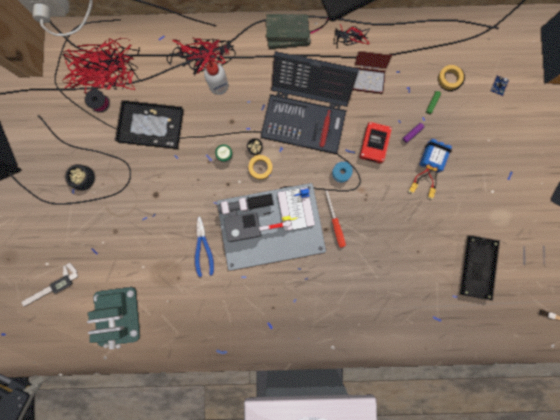

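View pics/scene0.png

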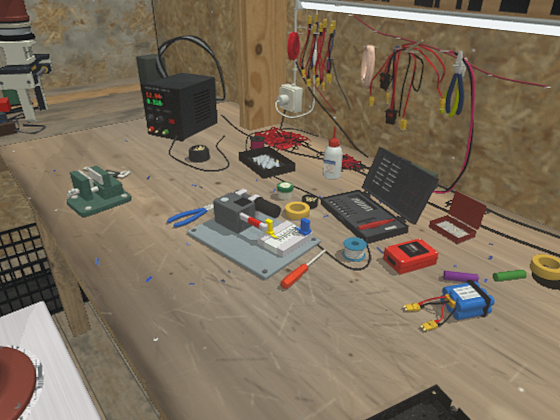

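The top view shows the stand's plate with corners near (217,198), (316,186), (325,256) and (228,269). The handlebar is on the far side (world +x), the cylinder at (242,226), the telltale at (289,218) and the marker at (305,192). The cutters are to its left, the screwdriver to its right and the tape at (260,167).

```bash
cat > h.py <<'E'
import numpy as np,cv2
from scipy.spatial.transform import Rotation as Rot
def ray(K,R,t,uv):
    uv=np.atleast_2d(uv).astype(float); d=np.c_[uv,np.ones(len(uv))]@np.linalg.inv(K).T@R
    return -R.T@t,d
def onplane(K,R,t,uv,z):
    c,d=ray(K,R,t,uv); return c+d*((z-c[2])/d[:,2])[:,None]
def proj(K,R,t,X):
    p=(np.atleast_2d(X)@R.T+t)@K.T; return p[:,:2]/p[:,2:]
def wristcam(o,d):
    H=np.array(d["hand_eye"]); T=np.eye(4); T[:3,:3]=Rot.from_quat(o["ee_rot"]).as_matrix(); T[:3,3]=o["ee_pos"]
    M=np.linalg.inv(T@H); return np.array(d["intrinsics"]),M[:3,:3],M[:3,3]
E
python3 - <<'E'
from h import *
from bench import ctrl,cams
d=np.load("top0.npz");K,R,t=d["intrinsics"],d["R"],d["t"]
hsv=cv2.cvtColor(d["img"],cv2.COLOR_RGB2HSV)
m=((hsv[...,1]<60)&(hsv[...,2]>90)).astype(np.uint8); roi=np.zeros_like(m); roi[180:275,210:335]=1; m*=roi
m=cv2.morphologyEx(m,cv2.MORPH_OPEN,np.ones((3,3)))
c=max(cv2.findContours(m,0,1)[0],key=cv2.contourArea)
print(cv2.boundingRect(c)); r=cv2.minAreaRect(cv2.convexHull(c)); b=cv2.boxPoints(r); print(b.round(1).tolist())
X=onplane(K,R,t,b,10); print(X.round(1).tolist(),[np.linalg.norm(X[i]-X[i-1]).round(1) for i in range(4)])
w=cams.get_image("wrist");o=ctrl.get_obs();print(np.round(w["hand_eye"],3).tolist(),w["intrinsics"]); 
print(np.round(Rot.from_quat(o["ee_rot"]).as_matrix(),3).tolist())
E
```

```text
(211, 182, 124, 93)
[[211.0, 182.0], [334.0, 182.0], [334.0, 274.0], [211.0, 274.0]]
[[687.5, 234.0, 10.0], [679.2, -80.7, 10.0], [447.2, -71.0, 10.0], [455.0, 235.2, 10.0]] [np.float64(232.5), np.float64(314.8), np.float64(232.2), np.float64(306.3)]
[[0.0, -0.965, -0.261, 71.145], [1.0, 0.0, -0.0, 0.194], [0.0, -0.261, 0.965, -151.217], [0.0, 0.0, 0.0, 1.0]] [[328.60108208   0.         278.19683749]
 [  0.         328.60108208 209.17905686]
 [  0.           0.           1.        ]]
[[-0.893, 0.449, -0.001], [0.449, 0.893, -0.002], [-0.0, -0.002, -1.0]]
```

>>> play_rows:
  steps:
    - [0,0,5.6,-6,-0.8,0.3,9.3]
    - [0,0,5.6,-6,-0.8,0.3,9.3]
    - [0,0,5.6,-6,-0.8,0.3,9.3]
    - [0,0,5.6,-6,-0.8,0.3,9.3]
    - [0,0,5.6,-6,-0.8,0.3,9.3]
    - [0,0,5.6,-6,-0.8,0.3,9.3]
    - [0,0,5.6,-6,-0.8,0.3,9.3]
    - [0,0,5.6,-6,-0.8,0.3,9.3]

```text
time_s: 1.15
ee_pos: [570.9, 197.4, 208.2]
ee_rot: [0.585, 0.811, -0.0, 0.0]
wrist_force: [0.6, -0.9, 0.8]
width: 92.9
grip_force: 0.0
```

>>> play_rows:
  steps:
    - [0,0,5.6,-6,-0.8,0.3,9.3]
    - [0,0,5.6,-5,-0.8,0.3,9.3]
    - [0,0,0,0,0,0,9.3]
    - [0,0,0,0,0,0,9.3]

```text
time_s: 1.65
ee_pos: [584.9, 90.4, 202.4]
ee_rot: [0.66, 0.751, 0.0, -0.001]
wrist_force: [0.2, 1.0, 1.0]
width: 93.0
grip_force: 0.0
```

```bash
python3 - <<'E'
from h import *
from bench import ctrl,cams
o=ctrl.get_obs(); w=cams.get_image("wrist")
np.savez("w1.npz",img=w["img"],hand_eye=w["hand_eye"],intrinsics=w["intrinsics"],ee_pos=o["ee_pos"],ee_rot=o["ee_rot"])
print(o["ee_pos"],o["joint_positions"],o["wrist_force"])
cv2.imwrite("pics/w1.png",w["img"][:,:,::-1])
E
```

```text
[584.85166894  90.44588651 202.39434384] [-0.34897023  0.56327273  0.25568143  1.64493975 -0.16775461  0.95547664
  0.09486257] [0.15219872 0.98368534 0.98879073]
```

View pics/w1.png

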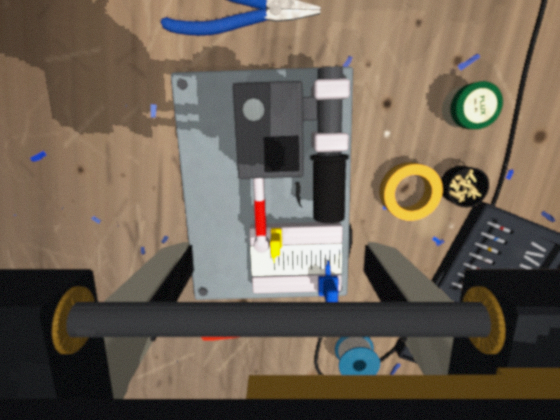

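The wrist view shows the plate corners at (173,74), (352,69) and about (193,299). The red pad is at (260,215), the yellow telltale at (276,243) and the blue marker at (329,283), with the handlebar on the right at column 330.

```bash
cat >> h.py <<'E'
def load(f):
    d=np.load(f); return d["img"],wristcam(d,d)
def mask(img,lo,hi,box):
    hsv=cv2.cvtColor(img,cv2.COLOR_RGB2HSV); m=cv2.inRange(hsv,lo,hi); r=np.zeros_like(m); x0,y0,x1,y1=box; r[y0:y1,x0:x1]=255
    return m&r
def blob(m):
    c=max(cv2.findContours(m,0,1)[0],key=cv2.contourArea); return c[:,0,:].astype(float)
E
python3 - <<'E'
from h import *
img,cam=load("w1.npz")
# plate edges by gradient: sample rows / columns
g=cv2.GaussianBlur(cv2.cvtColor(img,cv2.COLOR_RGB2HSV)[...,1],(5,5),0).astype(float)
def edgex(rows,x0,x1,s):
    return np.array([[x0+np.argmax(s*np.diff(g[r,x0:x1]))+.5,r] for r in rows])
def edgey(cols,y0,y1,s):
    return np.array([[c,y0+np.argmax(s*np.diff(g[y0:y1,c]))+.5] for c in cols])
def line(p): v=cv2.fitLine(onplane(*cam,p,10)[:,:2].astype(np.float32),cv2.DIST_HUBER,0,.01,.01).ravel(); return v[2:],v[:2]
L=edgex(range(85,240,5),165,200,-1); T=edgey(list(range(180,310,5)),58,85,-1)
Rr=edgex(range(225,260,3),340,362,1)
for p in(L,T,Rr):
    P,v=line(p); n=np.array([-v[1],v[0]]); r=(onplane(*cam,p,10)[:,:2]-P)@n
    print(P,v,np.degrees(np.arctan2(v[1],v[0])),np.median(abs(r)))
P1,v1=line(L);P2,v2=line(T)
s=np.linalg.solve(np.c_[v1,-v2],P2-P1); C=P1+s[0]*v1
y=v1*np.sign(v1[1]); x=v2*np.sign(v2[0]); a=np.arctan2(x[1],x[0]); b=np.arctan2(-y[0],y[1]); yaw=(a+b)/2
print("corner",C,"yaws",a,b)
RR=np.array([[np.cos(yaw),-np.sin(yaw)],[np.sin(yaw),np.cos(yaw)]]); O=C-RR@np.array([-85,115])
print("stand",O,yaw)
St=lambda uv,z:(onplane(*cam,uv,z)[:,:2]-O)@RR
for n,lo,hi,box,z in(("red",(0,150,90),(8,255,255),(240,170,280,250),57),("yel",(22,120,120),(35,255,255),(255,220,300,265),62),("blue",(100,130,60),(125,255,255),(305,250,350,310),62)):
    c=blob(mask(img,lo,hi,box)); S=St(c,z); print(n,c.min(0),c.max(0),S.min(0).round(1),S.max(0).round(1))
print("right edge stand x",St(Rr,10)[:,0].round(1))
np.savez("stand.npz",O=O,yaw=yaw)
E
```

```text
[479.3988   107.441444] [ 0.15717186 -0.98757124] -80.957214 0.2874933226587597
[525.4283  203.27362] [0.987271  0.1590469] 9.151579 0.22816475704542905
[672.53094   42.506927] [ 0.13174787 -0.99128324] -82.42939 0.3385763391734189
corner [465.67902 193.64816] yaws 0.15972519 0.15782627
stand [567.79243723  93.53398582] 0.15877573
red [254. 201.] [265. 235.] [ -5.4 -39.1] [ 4.5 -5.6]
yel [269. 228.] [281. 260.] [  7.5 -63.1] [ 19.2 -30.8]
blue [319. 262.] [337. 302.] [  54.8 -110. ] [ 72.8 -66.7]
right edge stand x [94.4 95.6 95.7 95.8 95.9 96.  96.1 95.1 95.2 95.3 94.3 94.4]
```

>>> play_rows:
  steps:
    - [0,0,0,-0.9,-2.7,1,0]
    - [0,0,0,-0.9,-2.7,1,0]
    - [0,0,-1.7,0,0,1,0]
    - [0,0,0,0,0,1,0]
    - [0,0,0,0,0,0,0]
    - [0,0,0,0,0,0,0]
    - [0,0,0,0,0,0,0]
    - [0,0,0,0,0,0,0]
  force: 40

```text
time_s: 2.7
ee_pos: [534.1, 64.6, 162.9]
ee_rot: [0.649, 0.76, 0.0, 0.0]
wrist_force: [0.1, -0.3, -1.0]
width: 17.1
grip_force: 0.0
```

```bash
cat >> h.py <<'E'
def tcp():
    from bench import ctrl
    s=np.load("stand.npz"); a=float(s["yaw"]); RR=np.array([[np.cos(a),-np.sin(a)],[np.sin(a),np.cos(a)]]); o=ctrl.get_obs()
    A=Rot.from_quat(o["ee_rot"]).as_matrix(); f=np.array(o["wrist_force"])
    print("t",round(o["time_s"],2),"stand xy",((o["ee_pos"][:2]-s["O"])@RR).round(2),"z",round(o["ee_pos"][2],2),"tooly-yaw deg",np.degrees(np.arctan2(A[1,1],A[0,1])-a).round(2),"F stand",(f[:2]@RR).round(2),f[2].round(2),"w",round(o["width"],1),o["grip_force"])
    return o
E
python3 - <<'E'
from h import *
from bench import cams
o=tcp(); w=cams.get_image("wrist")
np.savez("w2.npz",img=w["img"],hand_eye=w["hand_eye"],intrinsics=w["intrinsics"],ee_pos=o["ee_pos"],ee_rot=o["ee_rot"])
cv2.imwrite("pics/w2.png",w["img"][:,:,::-1])
E
```

```text
t 2.7 stand xy [-37.84 -23.2 ] z 162.89 tooly-yaw deg -0.09 F stand [ 0.06 -0.34] -1.05 w 17.1 0.0
```

View pics/w2.png

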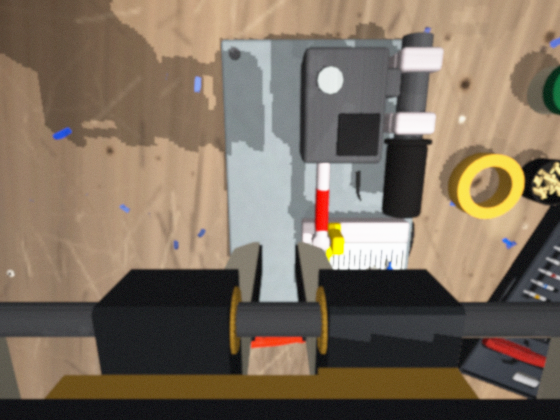

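The fingers are almost closed and sit on the free side (left) of the lever, whose red pad is at (322,212). The way down is clear.

>>> play_rows:
  steps:
    - [0,0,0,0.1,0,1,0]
    - [0,0,0,0,0,1,0]
    - [0,0,0,0,0,2.5,0]
    - [0,0,0,0,0,2.5,0]
    - [0,0,0,0,0,2,0]
    - [0,0,0,0,0,1.5,0]
    - [0,0,0,0,0,0.5,0]
    - [0,0,0,0,0,0,0]

```text
time_s: 3.75
ee_pos: [533.7, 65.6, 52.5]
ee_rot: [0.649, 0.76, -0.0, -0.0]
wrist_force: [0.3, 0.7, 0.3]
width: 0.8
grip_force: 0.0
```

```bash
python3 -c "
from h import *
tcp()"
```

```text
t 3.75 stand xy [-38.06 -22.23] z 52.53 tooly-yaw deg -0.09 F stand [0.45 0.67] 0.3 w 0.8 0.0
```

>>> play_rows:
  steps:
    - [0,0,0,0,0.3,0,0]
    - [0,0,0,0,0.3,0,0]
    - [0,0,0,0,0.3,0,0]
    - [0,0,0,0,0.3,0,0]
    - [0,0,0,0,0.3,0,0]
    - [0,0,0,0,0.3,0,0]
    - [0,0,0,0,0,0,0]

```text
time_s: 4.62
ee_pos: [550.7, 68.2, 52.5]
ee_rot: [0.649, 0.76, -0.001, -0.001]
wrist_force: [-1.8, 0.1, 0.4]
width: 0.6
grip_force: 1.0
```

>>> play_rows:
  steps:
    - [0,0,0,0,0.2,0,0]
    - [0,0,0,0,0.2,0,0]
    - [0,0,0,0,0.2,0,0]
    - [0,0,0,0,0,0,0]

```text
time_s: 5.12
ee_pos: [557.3, 69.3, 52.5]
ee_rot: [0.649, 0.76, -0.0, -0.0]
wrist_force: [-2.8, -1.1, 1.7]
width: 0.5
grip_force: 1.5
```

```bash
python3 -c "
from h import *
tcp()"
```

```text
t 5.12 stand xy [-14.22 -22.3 ] z 52.5 tooly-yaw deg -0.08 F stand [-2.91 -0.68] 1.65 w 0.5 1.4850945232319646
```

>>> play_rows:
  steps:
    - [0,0,0,0,0.15,0,0]
    - [0,0,0,0,0.15,0,0]
    - [0,0,0,0,0,0,0]

```text
time_s: 5.5
ee_pos: [560.3, 69.9, 52.5]
ee_rot: [0.649, 0.76, -0.0, -0.0]
wrist_force: [-2.5, -1.1, 0.3]
width: 0.2
grip_force: 1.6
```

>>> play_rows:
  steps:
    - [0,0,0,0,0.1,0,0]
    - [0,0,0,0,0.1,0,0]
    - [0,0,0,0,0,0,0]

```text
time_s: 5.88
ee_pos: [562.2, 70.3, 52.5]
ee_rot: [0.649, 0.761, -0.0, -0.0]
wrist_force: [-3.3, 0.1, 0.0]
width: 0.1
grip_force: 1.7
```

>>> play_rows:
  steps:
    - [0,0,0,0,0.1,0,0]
    - [0,0,0,0,0.1,0,0]
    - [0,0,0,0,0,0,0]

```text
time_s: 6.25
ee_pos: [564.2, 70.8, 52.6]
ee_rot: [0.649, 0.761, 0.0, -0.0]
wrist_force: [-3.3, 1.1, 0.2]
width: 0.5
grip_force: 1.7
```

>>> play_rows:
  steps:
    - [0,0,0,0,0.1,0,0]
    - [0,0,0,0,0.1,0,0]
    - [0,0,0,0,0,0,0]

```text
time_s: 6.62
ee_pos: [566.1, 71.2, 52.5]
ee_rot: [0.649, 0.761, 0.0, -0.0]
wrist_force: [-5.0, 0.3, 0.8]
width: 0.5
grip_force: 1.8
```

>>> play_rows:
  steps:
    - [0,0,0,0,0.1,0,0]
    - [0,0,0,0,0.1,0,0]
    - [0,0,0,0,0,0,0]

```text
time_s: 7.0
ee_pos: [568.3, 71.2, 52.6]
ee_rot: [0.649, 0.761, 0.0, -0.0]
wrist_force: [-4.8, 1.7, 0.4]
width: 0.6
grip_force: 1.8
```

>>> play_rows:
  steps:
    - [0,0,0,0,0.1,0,0]
    - [0,0,0,0,0.1,0,0]
    - [0,0,0,0,0,0,0]

```text
time_s: 7.38
ee_pos: [570.3, 71.4, 52.6]
ee_rot: [0.649, 0.76, -0.0, -0.0]
wrist_force: [-4.7, 1.6, -0.5]
width: 0.6
grip_force: 1.9
```

>>> play_rows:
  steps:
    - [0,0,0,0,0.1,0,0]
    - [0,0,0,0,0.1,0,0]
    - [0,0,0,0,0,0,0]

```text
time_s: 7.75
ee_pos: [571.0, 71.7, 52.5]
ee_rot: [0.649, 0.761, -0.001, -0.001]
wrist_force: [-6.6, 0.8, 1.8]
width: 0.2
grip_force: 2.8
```

>>> play_rows:
  steps:
    - [0,0,0,0,0.1,0,0]
    - [0,0,0,0,0,0,0]
    - [0,0,0,0,0,0,0]

```text
time_s: 8.12
ee_pos: [571.3, 71.8, 52.5]
ee_rot: [0.649, 0.761, -0.001, -0.002]
wrist_force: [-8.0, 0.9, 2.3]
width: 0.7
grip_force: 3.3
```

```bash
python3 -c "
from h import *
tcp()"
```

```text
t 8.12 stand xy [ 1.000e-02 -2.206e+01] z 52.48 tooly-yaw deg -0.08 F stand [-7.75  2.2 ] 2.26 w 0.7 3.2674055729876272
```

>>> play_rows:
  steps:
    - [0,0,0,0,0.1,0,0]
    - [0,0,0,0,0,0,0]
    - [0,0,0,0,0,0,0]

```text
time_s: 8.5
ee_pos: [571.6, 71.8, 52.5]
ee_rot: [0.649, 0.761, -0.002, -0.002]
wrist_force: [-8.8, 0.6, 2.8]
width: 0.8
grip_force: 3.8
```

>>> play_rows:
  steps:
    - [0,0,0,0,0.1,0,0]
    - [0,0,0,0,0,0,0]
    - [0,0,0,0,0,0,0]

```text
time_s: 8.88
ee_pos: [571.9, 72.0, 52.4]
ee_rot: [0.649, 0.761, -0.002, -0.003]
wrist_force: [-10.2, -0.2, 3.8]
width: 0.5
grip_force: 4.3
```

One more millimetre to about 11–12 N, hold, then release slowly.

>>> play_rows:
  steps:
    - [0,0,0,0,0.1,0,0]
    - [0,0,0,0,0,0,0]
    - [0,0,0,0,0,0,0]
    - [0,0,0,0,0,0,0]
    - [0,0,0,0,0,0,0]
    - [0,0,0,0,0,0,0]

```text
time_s: 9.62
ee_pos: [572.2, 72.1, 52.4]
ee_rot: [0.649, 0.761, -0.003, -0.003]
wrist_force: [-10.5, 0.5, 5.1]
width: 0.7
grip_force: 4.9
```

>>> play_rows:
  steps:
    - [0,0,0,0,-0.4,0,0]
    - [0,0,0,0,-0.5,0,0]
    - [0,0,0,0,-0.6,0,0]
    - [0,0,0,0,-0.6,0,0]
    - [0,0,0,0,-0.6,0,0]
    - [0,0,0,0,-0.8,0,0]
    - [0,0,0,0,-0.8,0,0]
    - [0,0,0,0,0,0,0]

```text
time_s: 10.62
ee_pos: [533.5, 65.8, 52.9]
ee_rot: [0.649, 0.761, 0.0, 0.0]
wrist_force: [0.8, 0.9, -0.0]
width: 0.2
grip_force: 0.0
```

```bash
python3 -c "
from h import *
tcp()"
```

```text
t 10.62 stand xy [-38.27 -22.  ] z 52.93 tooly-yaw deg -0.08 F stand [0.89 0.82] -0.03 w 0.2 0.0
```

>>> play_rows:
  steps:
    - [0,0,0,0,0,-4,0]
    - [0,0,0,0,0,-5,0]
    - [0,0,0,-2,2,-3,0]
    - [0,0,0,-4,3,0,5]
    - [0,0,0,-4,3.3,0,5]
    - [0,0,0,-1,0,0,5]
    - [0,0,0,0,0,0,5]
    - [0,0,0,0,0,0,5]

```text
time_s: 11.62
ee_pos: [632.1, -27.9, 172.5]
ee_rot: [0.649, 0.761, 0.0, -0.001]
wrist_force: [0.2, 0.2, 0.4]
width: 45.6
grip_force: 0.0
```

```bash
python3 - <<'E'
from h import *
from bench import cams
o=tcp(); w=cams.get_image("wrist")
np.savez("w3.npz",img=w["img"],hand_eye=w["hand_eye"],intrinsics=w["intrinsics"],ee_pos=o["ee_pos"],ee_rot=o["ee_rot"])
cv2.imwrite("pics/w3.png",w["img"][:,:,::-1])
E
```

```text
t 11.62 stand xy [  44.26 -130.08] z 172.53 tooly-yaw deg 0.05 F stand [0.22 0.18] 0.38 w 45.6 0.0
```

View pics/w3.png

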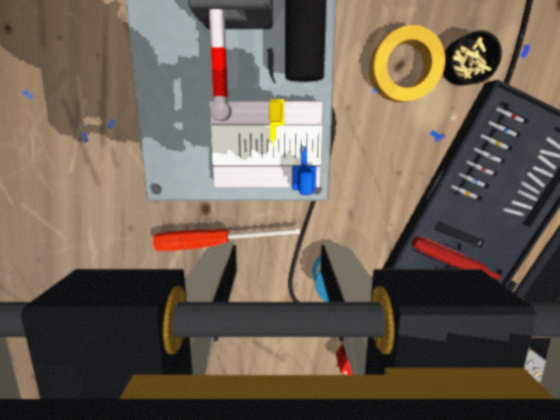

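The lever is back at rest, with its nose at (221,112). The telltale is left at (277,105) with its pointer down at about (273,135), and the marker is at (305,180) with its pointer at (304,155). Next I measure both pointers.

```bash
cat > meas.py <<'E'
import sys
from h import *
def meas(f,by,bb):
    img,cam=load(f); s=np.load("stand.npz"); a=float(s["yaw"]); RR=np.array([[np.cos(a),-np.sin(a)],[np.sin(a),np.cos(a)]])
    for n,lo,hi,b in(("yel",(20,110,90),(36,255,255),by),("blue",(98,110,50),(125,255,255),bb)):
        m=mask(img,lo,hi,b)
        for r in range(b[1],b[3],2):
            c=np.where(m[r])[0]
            if len(c): print(n,r,c.min(),c.max(),[((onplane(*cam,[[(c.min()+c.max())/2,r]],z)[0,:2]-s["O"])@RR).round(1).tolist() for z in(28,30,62)])
E
python3 - <<'E'
from meas import *
meas("w3.npz",(255,90,300,160),(280,140,330,200))
img=load("w3.npz")[0]
cv2.imwrite("pics/c3.png",cv2.resize(img[85:205,200:340],None,fx=5,fy=5,interpolation=cv2.INTER_CUBIC)[:,:,::-1])
E
```

```text
yel 100 270 283 [[43.7, -41.4], [43.7, -41.5], [43.9, -43.4]]
yel 102 270 283 [[43.7, -43.0], [43.7, -43.1], [43.9, -44.8]]
yel 104 269 283 [[43.3, -44.6], [43.3, -44.7], [43.5, -46.2]]
yel 106 269 283 [[43.3, -46.3], [43.3, -46.3], [43.5, -47.7]]
yel 108 269 283 [[43.3, -47.9], [43.3, -48.0], [43.5, -49.1]]
yel 110 269 283 [[43.3, -49.6], [43.3, -49.6], [43.5, -50.6]]
yel 112 269 283 [[43.3, -51.2], [43.3, -51.3], [43.5, -52.1]]
yel 114 269 283 [[43.3, -52.9], [43.3, -52.9], [43.5, -53.5]]
yel 116 269 283 [[43.3, -54.5], [43.3, -54.6], [43.5, -55.0]]
yel 118 269 283 [[43.3, -56.2], [43.3, -56.2], [43.5, -56.5]]
yel 120 270 283 [[43.7, -57.9], [43.7, -57.9], [43.9, -58.0]]
yel 122 270 283 [[43.7, -59.6], [43.7, -59.6], [43.9, -59.5]]
yel 124 269 283 [[43.3, -61.2], [43.3, -61.2], [43.5, -61.0]]
yel 126 270 276 [[40.6, -62.9], [40.7, -62.9], [41.2, -62.5]]
yel 128 270 275 [[40.2, -64.6], [40.2, -64.6], [40.8, -64.0]]
yel 130 270 275 [[40.2, -66.3], [40.2, -66.3], [40.8, -65.5]]
yel 132 270 275 [[40.2, -68.0], [40.2, -68.0], [40.8, -67.0]]
yel 134 270 275 [[40.2, -69.8], [40.2, -69.7],
[... 1173 characters left out ...]
 -105.1], [68.0, -104.8], [65.5, -99.8]]
blue 176 292 315 [[68.2, -106.9], [68.0, -106.6], [65.5, -101.4]]
blue 178 292 315 [[68.2, -108.7], [68.1, -108.4], [65.6, -103.0]]
blue 180 292 315 [[68.3, -110.6], [68.1, -110.2], [65.6, -104.6]]
blue 182 292 315 [[68.3, -112.4], [68.1, -112.1], [65.6, -106.3]]
blue 184 292 315 [[68.3, -114.3], [68.2, -113.9], [65.7, -107.9]]
blue 186 292 315 [[68.4, -116.1], [68.2, -115.7], [65.7, -109.5]]
blue 188 292 315 [[68.4, -118.0], [68.3, -117.6], [65.7, -111.2]]
blue 190 298 314 [[70.8, -119.9], [70.6, -119.4], [67.8, -112.8]]
blue 192 300 313 [[71.3, -121.7], [71.1, -121.3], [68.3, -114.5]]
blue 194 302 310 [[70.8, -123.6], [70.7, -123.2], [67.9, -116.2]]
```

View pics/c3.png

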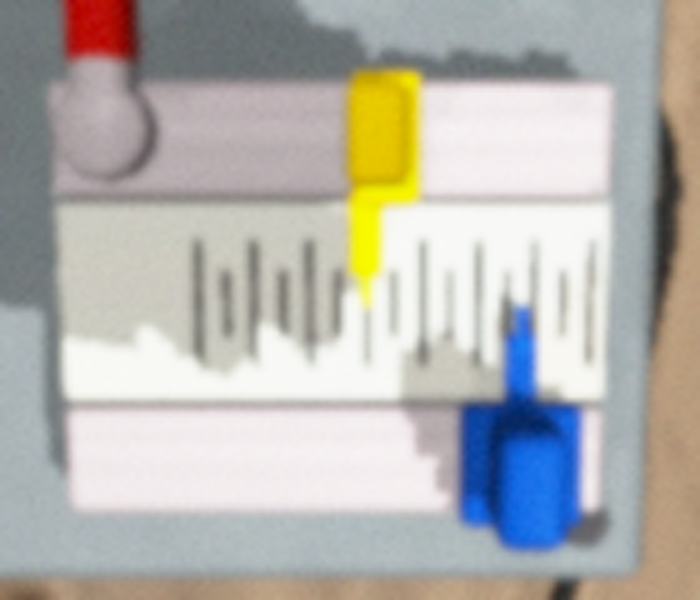

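>>> play_rows:
  steps:
    - [0,0,0,2.2,2.37,2,5]
    - [0,0,0,0,0,3,5]
    - [0,0,0,0,0,3,5]
    - [0,0,0,0,0,2.5,5]
    - [0,0,0,0,0,1.3,5]
    - [0,0,0,0,0,0,5]
    - [0,0,0,0,0,0,5]
  force: 8

```text
time_s: 12.55
ee_pos: [653.7, -4.4, 55.8]
ee_rot: [0.649, 0.761, 0.001, 0.001]
wrist_force: [-0.7, -0.0, 0.1]
width: 50.1
grip_force: 0.0
```

>>> play_rows:
  steps:
    - [0,0,0,0,0,0,1]
    - [0,0,0,0,0,0,0.8]
    - [0,0,0,0,0,0,0.8]
    - [0,0,0,0,0,0,0.8]
    - [0,0,0,0,0,0,0.8]
    - [0,0,0,0,0,0,0.8]

```text
time_s: 13.3
ee_pos: [652.5, -4.7, 54.7]
ee_rot: [0.649, 0.76, -0.0, -0.0]
wrist_force: [-1.6, -0.3, 0.4]
width: 11.9
grip_force: 8.0
```

```bash
python3 -c "
from h import *
tcp()"
```

```text
t 13.3 stand xy [  68.13 -110.36] z 54.68 tooly-yaw deg -0.08 F stand [-1.68 -0.09] 0.41 w 11.9 7.9996126145124435
```

>>> play_rows:
  steps:
    - [0,0,0,0,-0.5,0,0.8]
    - [0,0,0,0,-0.5,0,0.8]
    - [0,0,0,0,-0.5,0,0.8]
    - [0,0,0,0,-0.5,0,0.8]
    - [0,0,0,0,-0.4,0,0.8]
    - [0,0,0,0,-0.35,0,0.8]
    - [0,0,0,0,0,0,0.8]
    - [0,0,0,0,0,0,0.8]

```text
time_s: 14.3
ee_pos: [625.0, -9.1, 54.7]
ee_rot: [0.649, 0.76, -0.001, -0.001]
wrist_force: [-1.7, 0.4, 0.6]
width: 11.7
grip_force: 8.0
```

```bash
python3 - <<'E'
from h import *
from bench import cams
o=tcp(); w=cams.get_image("wrist")
np.savez("w4.npz",img=w["img"],hand_eye=w["hand_eye"],intrinsics=w["intrinsics"],ee_pos=o["ee_pos"],ee_rot=o["ee_rot"])
cv2.imwrite("pics/w4.png",w["img"][:,:,::-1])
E
```

```text
t 14.3 stand xy [  40.27 -110.35] z 54.67 tooly-yaw deg -0.09 F stand [-1.66  0.65] 0.6 w 11.7 8.000066578388214
```

View pics/w4.png

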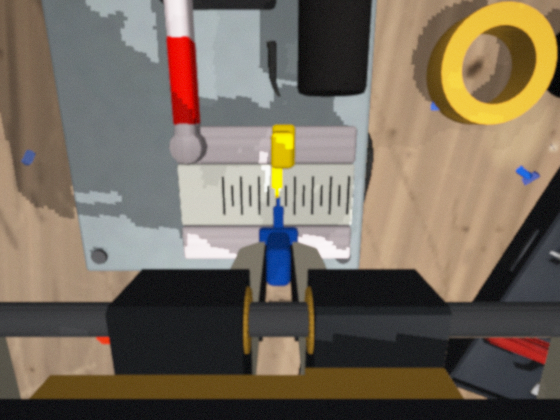

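The pointers, yellow at (277,185) and blue at (279,215), stand almost opposite. Let go, rise, and check.

>>> play_rows:
  steps:
    - [0,0,0,0,0,0,3]
    - [0,0,0,0,0,0,5]
    - [0,0,0,0,0,0,5]
    - [0,0,0,0,0,0,5]
    - [0,0,0,0,0,-2,5]
    - [0,0,0,0,0,-4,5]
    - [0,0,0,0,0,-4,5]
    - [0,0,0,-2,0,-1,5]

```text
time_s: 15.35
ee_pos: [630.6, -26.9, 167.5]
ee_rot: [0.648, 0.762, 0.002, 0.002]
wrist_force: [-0.5, -0.6, -0.0]
width: 50.2
grip_force: 0.0
```

>>> play_rows:
  steps:
    - [0,0,0,-1,0,0,5]
    - [0,0,0,0,0,0,5]
    - [0,0,0,0,0,0,5]

```text
time_s: 15.72
ee_pos: [629.5, -38.0, 162.9]
ee_rot: [0.649, 0.761, -0.001, -0.002]
wrist_force: [-0.1, -0.1, -0.5]
width: 49.8
grip_force: 0.0
```

```bash
python3 - <<'E'
from meas import *
from bench import cams
o=tcp(); w=cams.get_image("wrist")
np.savez("w5.npz",img=w["img"],hand_eye=w["hand_eye"],intrinsics=w["intrinsics"],ee_pos=o["ee_pos"],ee_rot=o["ee_rot"])
cv2.imwrite("pics/w5.png",w["img"][:,:,::-1])
meas("w5.npz",(200,120,360,150),(200,140,360,170))
E
```

```text
t 15.72 stand xy [  40.09 -139.66] z 162.92 tooly-yaw deg -0.08 F stand [-0.1  -0.12] -0.45 w 49.8 0.0
yel 120 275 280 [[40.2, -67.5], [40.2, -67.6], [40.4, -67.6]]
yel 122 275 280 [[40.2, -69.2], [40.2, -69.2], [40.4, -69.1]]
yel 124 275 280 [[40.2, -70.8], [40.2, -70.8], [40.4, -70.5]]
yel 126 275 280 [[40.2, -72.4], [40.2, -72.4], [40.4, -71.9]]
yel 128 275 279 [[39.8, -74.1], [39.8, -74.0], [40.0, -73.4]]
yel 130 277 278 [[40.2, -75.7], [40.2, -75.7], [40.4, -74.8]]
yel 132 277 278 [[40.2, -77.4], [40.2, -77.3], [40.4, -76.3]]
yel 134 277 278 [[40.2, -79.0], [40.2, -79.0], [40.4, -77.7]]
blue 140 278 279 [[41.1, -84.0], [41.1, -83.9], [41.1, -82.1]]
blue 142 276 281 [[41.1, -85.7], [41.1, -85.6], [41.1, -83.6]]
blue 144 276 281 [[41.1, -87.4], [41.1, -87.3], [41.1, -85.1]]
blue 146 276 281 [[41.1, -89.1], [41.1, -88.9], [41.1, -86.6]]
blue 148 276 281 [[41.1, -90.8], [41.1, -90.6], [41.1, -88.1]]
blue 150 276 281 [[41.1, -92.5], [41.1, -92.3], [41.1, -89.6]]
blue 152 276 281 [[41.1, -94.2], [41.1, -94.0], [41.1, -91.1]]
blue 154 276 281 [[41.1, -95.9], [41.1, -95.7], [41.1, -92.6]]
blue 156 268 289 [[41.1, -97.6], [41.1, -97.4], [41.1, -94.1]]
blue 158 267 290 [[41.1, -99.3], [41.1, -99.1], [41.1, -95.6]]
blue 160 267 290 [[41.1, -101.0], [41.1, -100.8], [41.1, -97.1]]
blue 162 267 290 [[41.1, -102.8], [41.1, -102.5], [41.1, -98.6]]
blue 164 267 290 [[41.1, -104.5], [41.1, -104.2], [41.1, -100.2]]
blue 166 267 290 [[41.0, -106.2], [41.1, -106.0], [41.1, -101.7]]
blue 168 267 290 [[41.0, -108.0], [41.1, -107.7], [41.1, -103.2]]
```

View pics/w5.png

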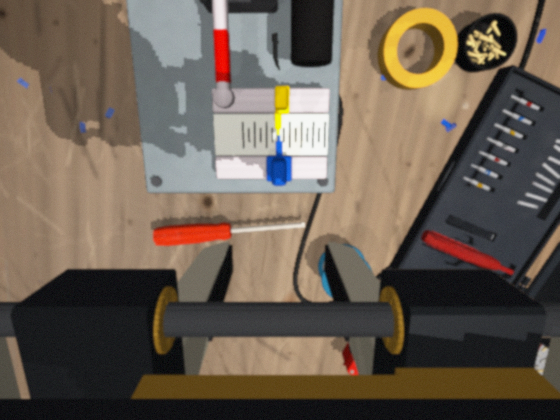

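The pointers meet at (277,134) and (278,140), 0.9 mm apart in the stand's x. The lever is at rest and the gripper is clear, so I'm handing in.

```bash
python3 -c "
from bench import ctrl
print(ctrl.job_done())"
```

```text
the job is handed in; nothing more can be done
None
```

The job is handed in (no verdict was returned): the lever was squeezed to about 11 N at the wrist sensor, held just over half a second and released, and the marker's pointer stands about 1 mm from opposite the telltale's, with the robot clear.

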